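Hold the stencil over the wet-iced biscuit

ROBOT

A 6-joint arm with a two-finger parallel gripper is mounted at the origin on the work surface. World frame = base frame: x ahead of the robot, y to its left, z up, the work surface at z = 0. Lengths are in m, angles in rad, forces in N, time in s.
With the tool pointing down it reaches from about 0.3 to 0.775 m from the base axis. Payload 14.6 kg.
Tool frame: the origin (TCP) lies between the finger pads; the fingertips stand 8 mm ahead of it and the grasp point (between the pads) lies 11 mm behind it; x points along the fingers, y is the direction in which the jaws open and shut, and the axes are right-handed (so a half turn about x gives the same grasp; the last joint's range is limited). The gripper opens to 94 mm and grips with 3 to 60 N. Pads are 16 mm wide; open, the fingers measure 119 mm over their backs; the gripper's body (75 mm by 177 mm) begins 78 mm behind the grasp point.
Start: joints at [1.218, 0.3, 1.521, -0, 1.321, -0.067], TCP at [0.155, 0.528, 0.213] pointing down, gripper open.
Joint ranges: [-3.03, 3.03], [-0.79, 2.21], [0.23, 2.52], [-1.04, 4.18], [0, 3.07], [-2.55, 2.55]. Speed limits (rad/s): [2.22, 2.22, 2.57, 3.14, 3.14, 3.14].

INTERFACE

Orientations are given as [roll, pitch, yaw] about the fixed x, y, z axes, in that order (R = Rz(yaw) Ry(pitch) Rx(roll)).
In Python, from station import ctrl gives the robot as it stands.
- The arm moves only by the shell command python3 -m creep 'ROWS' [FORCE]. ROWS is a JSON object of lists of equal length, an entry for each row: "hand": the closure, from -1 (fully open) to 1 (shut); "slide": the shift along the tool's x, y, z in m, a list of three; "spin": the turn about the tool's x in degrees. A call has 1 to 12 rows; each row is the pose to reach, as a shift and turn from the pose commanded when the call began, along the tool's axes at that moment; what a row does not reach only later rows make up. A row lasts 1/12 s, in which the tool goes at most 41.7 mm and 7.16 degrees, less where a joint would pass 70% of its speed; a pose out of reach is approached as far as the arm can. A call with a gripper value outside its range is refused whole. The fingers move at their own pace and stop on an object; FORCE is the grip in N (left out, the last holds). Time passes only in rows, so rows that repeat a pose let the fingers close. It gives the time, the measured TCP pose, the force and the opening at its end, in the units of the state.
- ctrl.get_obs(): the state, without advancing time (a new reading comes with each control period).
- ctrl.camera(name): name is "scene" or "top"; returns the picture (480x640x3 uint8, red, green, blue); there is no depth.
- ctrl.calibration(name): a dict with "K" (3x3 intrinsics, pixels), "k1" (the pictures are not rectified: a ray, as slopes to the right and down, at radius r is drawn at 1 + k1 r^2 times it, then the intrinsics apply), "R" (3x3) and "t" (3): a world point X has camera coordinates R X + t. Camera axes: x right, y down, z forward; pixel columns grow to the right and rows downward; lengths in m; the calibration is good to about 2 mm. A picture is of the moment at which its call begins. calibration takes no time and is no camera call.
- ctrl.hand_in(): hands the job in, once; it reports no verdict.
The state is a dict: "time_s": time; "qpos": joint angles; "joint_vel": joint speeds; "tau": joint torques, N m; "ee_pos": TCP position; "eef_rot": TCP orientation; "force": force on the tool from outside, world axes, zero at the start; "moment": the same for the moment, N m; "grip_width": finger opening in m.
Only numpy, scipy, OpenCV 4.12 (cv2) and the standard library are available. Lean on these libraries where they do the work, as an engineer would, in place of code of your own. Each camera call takes 0.05 s, during which the arm holds its last target.

TASK

The long iced biscuit is ready to be sprayed through its stencil, but its icing is still wet. First slide the clear hood along the drying board as far as it goes, so that it uncovers the long biscuit and shields the round ones; then take the stencil with the long window by its handle, carry it over the things on the table, and finish while holding it still and level about one centimetre above the long biscuit, its window centred on the biscuit and lined up with its length (either way round). Nothing may touch the wet biscuit, the other stencil and the round biscuits are left alone, the jar and the beaker are not knocked, and the stencil is not put down or let go at the end.

Things in the scene. Friction and masses are not known exactly. Their poses are not given: they have to be found in the camera images.
- board: drying board, fixed: flat plywood 200 (x) x 380 (y) x 12 mm high, with two low aluminium rails along its y edges (tops 17 mm above the table). Origin: centre of its underside on the table; y runs along its length and is the direction in which the hood opens.
- hood (a joint): travel of the clear hood along the board's +y, in m: about 0 to 0.02 at the start (hood over the long biscuit, on the -y half), 0.18 fully across (over the round biscuits, on the +y half). It slides with about 1.5 N of friction and stays where it is left.
- hood_grip (a point): centre of the grey bar on top of the clear hood. The bar is 70 (along the board's x) x 16 (along the board's y) x 32 mm high, standing on the hood's top panel; this point is 77 mm above the table, the bar's top 93 mm, the panel's top 61 mm. The hood is an upside-down U of clear plastic with open ends, 190 (x) x 160 (y) mm, the bar in its middle. Axes as the board.
- biscuit_top (a point): centre of the top of the long biscuit, a loose round-ended oblong 96 (x) x 56 (y) x 12 mm with white icing, lying on the -y half of the board, its top 24 mm above the table. x along its length, z up.
- long_window (a point): centre of the long window at the underside of the loose stencil to be used: a flat black plate 3 mm thick with a window 72 x 34 mm. From this point the plate reaches 58 mm to +x, 103 mm to -x and 42 mm to each side in y. x along the window's length, z up. Stencil mass 60 to 130 g. At the start it lies flat on the table, left of the jar and beaker, either nearer to them or farther than the other stencil.
- long_grip (a point): centre of the upright grey handle of that stencil: a block 30 (x) x 14 (y) x 55 mm high standing on the plate; it lies 85 mm to -x of the window's centre and 38 mm above the plate's underside. The handle's top is 58 mm above the underside. Axes as the stencil.
- round_window (a point): centre of the window, at the underside, of the other stencil: same plate and handle, but with a round window of 36 mm. To be left where it lies.
- round_biscuit0: loose round iced biscuit, 60 mm across, 12 mm high, on the +y half of the board. Origin: centre of its underside.
- round_biscuit1: as the other round biscuit.
- beaker: loose open steel beaker, 72 mm across, 85 mm high, standing between the stencils and the board. Origin: centre of its underside.
- jar: loose closed glass jar with a white cap, 66 mm across, 110 mm high, standing between the stencils and the board. Origin: centre of its underside.
Not all that is in view belongs to the job. What is shaped like the part that bears long_window but orange or purple is not meant.

How it is judged:
On the way, in this order (a step that is already met when the one before it is completed fails the run):
1. the hood has been slid across to the far end of its travel (value of joint hood above 0.165 m), for 0.2 s.
2. the long-window stencil is held in the air, the hood still across (height (world z) of long_window above 0.05 m and contact force between the fingers and long_stencil above 1 N and value of joint hood above 0.165 m), for 0.2 s.
At the end, for the whole second after the job is handed in: Hood over 165 of its 180 mm across; stencil in the fingers, still, level within 0.08 rad, clear of board, hood, table and biscuit, underside 4 to 18 mm above the long biscuit, window centre within 8 mm of the biscuit's horizontally, length within 0.14 rad (value of joint hood above 0.165 m and z of long_window in the frame of biscuit_top between 0.004 and 0.018 m and horizontal distance between long_window and biscuit_top below 0.008 m and angle between the x axis of long_window and the x axis of biscuit_top, either way round below 0.14 rad and angle between long_window's own z axis and vertical below 0.08 rad and contact force between the fingers and long_stencil above 1 N and linear speed of long_stencil below 0.02 m/s and contact force between long_stencil and board below 0.05 N and contact force between long_stencil and table below 0.05 N and contact force between long_stencil and long_biscuit below 0.05 N); the arm keeps its last pose, push and grip.
It fails at once if the wet biscuit is touched by the stencil or the robot (contact force between any of long_stencil, the arm, the fingers and long_biscuit above 0.3 N).
It fails at once if the wet biscuit is shifted by more than 5 mm (distance of biscuit_top from where it was at the start of the episode above 0.005 m).
It fails at once if the other stencil, a round biscuit, the jar or the beaker is shifted by more than 15 mm (distance of any of round_window, round_biscuit0, round_biscuit1, beaker, jar from where it was at the start of the episode above 0.015 m).
It fails at once if the jar or the beaker is tipped (angle between any of jar, beaker's own z axis and vertical above 0.3 rad).
It also fails if it takes over 69 s, if anything falls off the work surface, if the arm or the gripper's body presses on something with over 40 N, if the wrist force passes 120 N, or if a joint passes its speed limit or range.

## Working session

There is one attempt and no reset: what is moved stays moved. The work goes in short steps, Python scripts to look and compute and a shell command to move; the robot and the scene stay as the last step left them, time stands still between calls to the robot, and variables do not carry over. Pictures are saved under pics/ and viewed, and the job is handed in when it is done.

```bash
ls; mkdir -p pics
python3 - <<'E'
from station import ctrl
import cv2
for n in("scene","top"):
    im=ctrl.camera(n); cv2.imwrite(f"pics/{n}0.png",im[:,:,::-1])
    c=ctrl.calibration(n); print(n,c)
o=ctrl.get_obs();print(o)
E
```

```text
pics
scene {'K': array([[452.24753406,   0.        , 323.68428547],
       [  0.        , 452.24753406, 236.36535994],
       [  0.        ,   0.        ,   1.        ]]), 'k1': 0.02677033965527544, 'R': array([[ 0.76818036,  0.64022933,  0.00231251],
       [ 0.40795795, -0.48669898, -0.77245998],
       [-0.49342604,  0.59433198, -0.63505924]]), 't': array([-0.39108259, -0.07760979,  1.30954192])}
top {'K': array([[548.61867852,   0.        , 305.77310915],
       [  0.        , 548.61867852, 234.85612779],
       [  0.        ,   0.        ,   1.        ]]), 'k1': -0.11530031785831395, 'R': array([[-0.00190944, -0.99995951, -0.0087943 ],
       [-0.99810098,  0.00244721, -0.0615504 ],
       [ 0.06156943,  0.00866008, -0.99806523]]), 't': array([0.09079081, 0.47329986, 1.50511306])}
{'time_s': 0.1, 'qpos': array([ 1.21842547e+00,  3.00390599e-01,  1.52149337e+00, -2.41979770e-05,
        1.32069849e+00, -6.65547926e-02]), 'joint_vel': array([ 1.19298993e-03,  3.49405325e-05, -2.77492687e-03,  2.43807927e-03,
       -9.08824909e-04, -1.66858450e-03]), 'tau': array([-8.34793736e-04, -5.32652271e+01, -3.53282154e+01,  7.08440691e-02,
        2.35198403e-02, -1.28805954e-05]), 'ee_pos': array([0.15497707, 0.52748779, 0.21296759]), 'eef_rot': array([-1.61367492,  1.56980624, -1.89948499]), 'force': array([-0.50193228, -0.05810583, -0.25268886]), 'moment': array([ 0.05118421,  0.01147303, -0.02504522]), 'grip_width': 0.09403373118192106}
```

View pics/scene0.png

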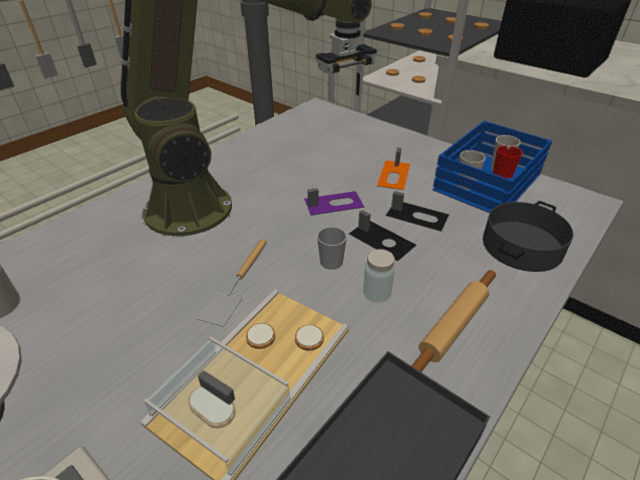

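View pics/top0.png

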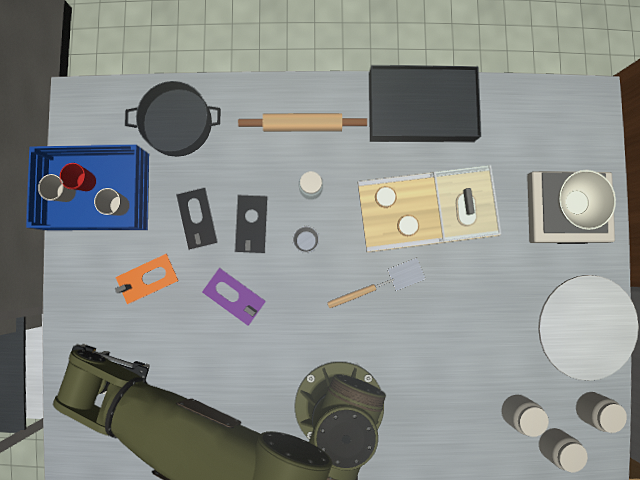

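The top view shows five stencils:
- Black with the long window, at (196,218).
- Black with the round window, at (251,223).
- Orange with a long window, at (147,278).
- Purple with a long window, at (234,296).

The black one at (196,218) fits the description, being black with a long window. The hood is at (468,204) with its bar at (467,201), the jar at (311,183) and the beaker at (306,239). I'll check crops and measure next.

```bash
cat > h.py <<'E'
import numpy as np, cv2
from station import ctrl
def ray(n,uv):
    c=ctrl.calibration(n);K=c["K"]
    d=np.array([(uv[0]-K[0,2])/K[0,0],(uv[1]-K[1,2])/K[1,1]])
    s=d.copy()
    for _ in range(20): s=d/(1+c["k1"]*(s@s))
    C=-c["R"].T@c["t"]; v=c["R"].T@np.array([s[0],s[1],1]); return C,v
def onz(n,uv,z):
    C,v=ray(n,uv); return C+v*(z-C[2])/v[2]
def proj(n,X):
    c=ctrl.calibration(n);p=c["R"]@np.asarray(X,float)+c["t"];s=p[:2]/p[2];s=s*(1+c["k1"]*(s@s))
    return s*c["K"][0,0]+c["K"][:2,2]
E
python3 - <<'E'
import cv2,numpy as np
im=cv2.imread("pics/top0.png")
a=cv2.resize(im[175:260,165:285],None,fx=6,fy=6,interpolation=cv2.INTER_CUBIC)
b=cv2.resize(im[155:260,350:510],None,fx=5,fy=5,interpolation=cv2.INTER_CUBIC)
cv2.imwrite("pics/c1.png",a);cv2.imwrite("pics/c2.png",b)
E
```

```text
(no output)
```

View pics/c1.png

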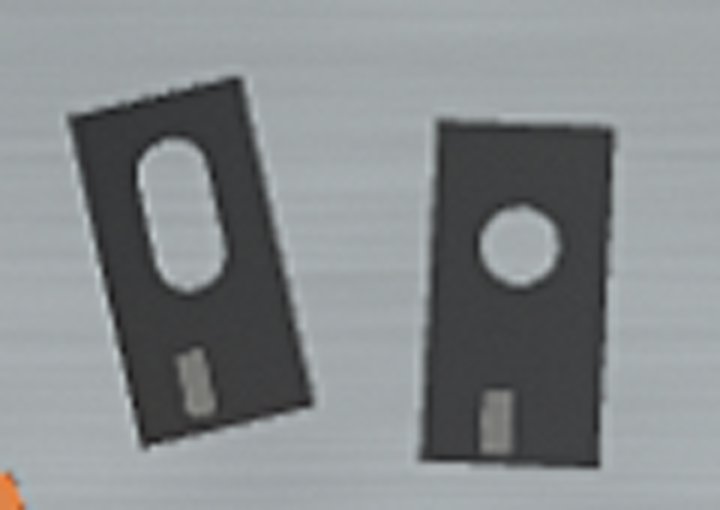

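View pics/c2.png

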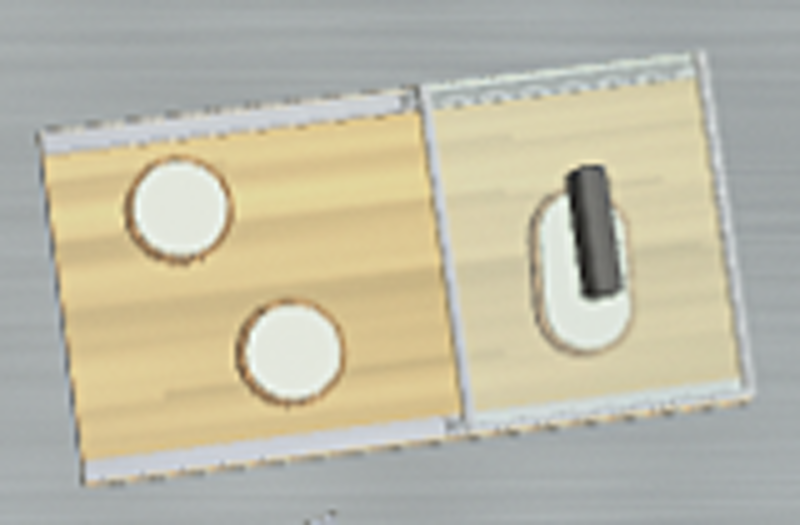

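The crop confirms it: the left plate has the long window and its handle at the lower end (about (197.5,238) in the full picture). The right plate has the round window. Now to measure.

Run:
```python
from h import *
im=cv2.imread("pics/top0.png");hsv=cv2.cvtColor(im,cv2.COLOR_BGR2HSV)
np.set_printoptions(precision=4,suppress=True)
def W(pts,z,n="top"): return np.array([onz(n,p,z)[:2] for p in pts])
def rect(P):
    (c,s,a)=cv2.minAreaRect((P*1000).astype(np.float32)); return np.round(c,1),np.round(s,1),round(a,2)
# stencils
m=((hsv[...,2]<110)*255).astype(np.uint8)
m[:175]=0;m[260:]=0;m[:,:165]=0;m[:,285:]=0
cs,h=cv2.findContours(m,cv2.RETR_CCOMP,cv2.CHAIN_APPROX_NONE)
for c,hh in zip(cs,h[0]):
    if cv2.contourArea(c)<40: continue
    P=W(c[:,0].astype(float),0.003); print("hole" if hh[3]>=0 else "outer",rect(P), np.round(c[:,0].mean(0),1))
# handle greys
crop=im[175:260,165:285].astype(int)
g=((hsv[...,2]>110)*255).astype(np.uint8)
# bar
m=((hsv[...,2]<120)*255).astype(np.uint8); m2=np.zeros_like(m); m2[180:222,455:482]=m[180:222,455:482]
cs,_=cv2.findContours(m2,cv2.RETR_EXTERNAL,cv2.CHAIN_APPROX_NONE)
for c in cs:
    if cv2.contourArea(c)>20: print("bar@93",rect(W(c[:,0].astype(float),0.093)),c[:,0].min(0),c[:,0].max(0))
# board: corners from crop /5 + (350,155)
cor=np.array([[40,130],[85,485],[752,400]])/5+[350,155]-0.4
print("board corners z.017",W(cor,0.017), W(cor,0.012))
# hood frame corners (top z .061)
hc=np.array([[423,88],[702,55],[752,395],[462,425]])/5+[350,155]-.4
print("hood",W(hc,.061), W(hc,.061).mean(0))
# white icing
w=((hsv[...,2]>215)&(hsv[...,1]<30)).astype(np.uint8)*255; w2=np.zeros_like(w); w2[183:240,370:480]=w[183:240,370:480]
cs,_=cv2.findContours(w2,cv2.RETR_EXTERNAL,cv2.CHAIN_APPROX_NONE)
for c in cs:
    if cv2.contourArea(c)>40: print("white",rect(W(c[:,0].astype(float),0.024)),c[:,0].min(0),c[:,0].max(0))
for nm,p,z in(("cap",(311,183),.11),("beaker",(306,239),.085),("beaker base",(306,239),.0)): print(nm,W([p],z))
```

```text
outer (array([506.5, 243.9]), array([ 82.9, 159.9]), 87.44) [250.8 223.7]
hole (array([447.6, 254.3]), array([30.8, 16.8]), 0.22) [247.4 244.9]
hole (array([529. , 243.4]), array([38. , 37.7]), 45.06) [251.1 215.5]
outer (array([522.5, 398.1]), array([160.7,  84.4]), 13.4) [196.2 218.1]
hole (array([464.9, 394.9]), array([32.7, 17.2]), 11.93) [197.1 238.5]
hole (array([544.4, 403. ]), array([77.4, 39.1]), 13.21) [194.7 210.3]
bar@93 (array([ 558.2, -343.2]), array([69.9, 21.5]), 7.28) [463 188] [473 214]
board corners z.017 [[ 0.6246 -0.055 ]
 [ 0.4266 -0.0783]
 [ 0.4728 -0.4541]] [[ 0.6254 -0.0555]
 [ 0.4268 -0.0788]
 [ 0.4731 -0.4559]]
hood [[ 0.6407 -0.2605]
 [ 0.6597 -0.4162]
 [ 0.4728 -0.4388]
 [ 0.4569 -0.2783]] [ 0.5575 -0.3484]
white (array([ 499.6, -193. ]), array([46.9, 47.5]), 44.51) [399 216] [417 233]
white (array([ 540.5, -349.2]), array([80.6, 44.4]), 31.62) [458 194] [475 223]
white (array([ 579. , -131.5]), array([47.3, 47.5]), 89.17) [377 188] [394 205]
cap [[0.6035 0.075 ]]
beaker [[0.4582 0.0886]]
beaker base [[0.4628 0.0893]]
```

```bash
cat >> h.py <<'E'
from scipy.spatial.transform import Rotation as Ro
def plan(tgt,yaw_y_deg,z):
    """slide in tool axes, and spin so that tool y (mod 180) has heading yaw_y_deg"""
    o=ctrl.get_obs();R=Ro.from_euler("xyz",o["eef_rot"]).as_matrix();p=o["ee_pos"]
    d=R.T@(np.array([*tgt,z])-p)
    h=np.degrees(np.arctan2(R[1,1],R[0,1]))
    # spin about tool x (down): +spin lowers heading
    s=-(yaw_y_deg-h); s=(s+90)%180-90
    print("t",o["time_s"],"tcp",p.round(4),"toolx",R[:,0].round(4),"y head",h.round(2),"slide mm",(d*1000).round(1),"spin",round(s,2),"q",o["qpos"].round(3),"w",round(o["grip_width"],4),"F",o["force"].round(2))
E
python3 - <<'E'
from h import *
c=np.array([.5487,-.2546])
plan((.558,-.346),97,.213)
E
```

```text
t 0.1 tcp [0.155  0.5275 0.213 ] toolx [-3.e-04 -9.e-04 -1.e+00] y head 73.62 slide mm [ 7.000e-01 -7.244e+02  6.329e+02] spin -23.38 q [ 1.218  0.3    1.521 -0.     1.321 -0.067] w 0.094 F [-0.5  -0.06 -0.25]
```

```bash
python3 -m creep '{"hand":[-1,-1,-1,-1,-1,-1,-1,-1,-1,-1,-1,-1],"slide":[[0,-30,0],[0,0,0],[0,0,0],[0,0,0],[0,0,0],[0,0,0],[0,0,0],[0,0,0],[0,0,0],[0,0,0],[0,0,0],[0,0,0]],"spin":[0,0,0,0,0,0,0,0,0,0,0,0]}' 20 --help 2>&1 | tail -5; python3 -c "
from h import *
plan((.558,-.346),97,.213)"
```

```text
invalid input: not JSON, or not a number
t 0.1 tcp [0.155  0.5275 0.213 ] toolx [-3.e-04 -9.e-04 -1.e+00] y head 73.62 slide mm [ 7.000e-01 -7.244e+02  6.329e+02] spin -23.38 q [ 1.218  0.3    1.521 -0.     1.321 -0.067] w 0.094 F [-0.5  -0.06 -0.25]
```

That call was refused and nothing moved, which is just as well because I'd typed the slide in mm instead of metres. Now the real move.

```bash
python3 -m creep '{"hand":[-1,-1,-1,-1,-1,-1,-1,-1,-1,-1,-1,-1],"slide":[[0,-0.03,0.026],[0,-0.06,0.052],[0,-0.09,0.078],[0,-0.12,0.105],[0,-0.15,0.131],[0,-0.18,0.157],[0,-0.21,0.183],[0,-0.24,0.21],[0,-0.27,0.236],[0,-0.3,0.262],[0,-0.33,0.288],[0,-0.36,0.314]],"spin":[-2,-4,-6,-8,-10,-12,-14,-16,-18,-20,-22,-23.4]}'; python3 -c "
from h import *
plan((.558,-.346),97,.213)"
```

```text
time_s: 1.1
ee_pos: [0.355, 0.0918, 0.2135]
eef_rot: [0.041, 1.57, 0.165]
force: [0.5, 0.5, -0.2]
grip_width: 0.0939
t 1.1 tcp [0.355  0.0918 0.2135] toolx [ 4.e-04  1.e-04 -1.e+00] y head 97.14 slide mm [   0.6 -459.6  147. ] spin 0.14 q [ 0.153 -0.125  1.983  0.     1.283 -1.542] w 0.0939 F [ 0.49  0.46 -0.22]
```

```bash
python3 -m creep '{"hand":[-1,-1,-1,-1,-1,-1,-1,-1,-1,-1,-1,-1],"slide":[[0,-0.038,0.012],[0,-0.076,0.024],[0,-0.114,0.036],[0,-0.152,0.049],[0,-0.19,0.061],[0,-0.228,0.073],[0,-0.266,0.085],[0,-0.304,0.097],[0,-0.342,0.109],[0,-0.38,0.122],[0,-0.42,0.134],[0,-0.453,0.146]],"spin":[0,0,0,0,0,0,0,0,0,0,0,0]}'; python3 -m creep '{"hand":[-1,-1],"slide":[[0,0,0],[0,0,0]],"spin":[0,0]}' ; python3 -c "
from h import *
plan((.558,-.346),97,.074)
cv2.imwrite('pics/t1.png',ctrl.camera('top')[150:270,340:520,::-1].repeat(4,0).repeat(4,1))
cv2.imwrite('pics/s1.png',ctrl.camera('scene')[...,::-1])"
```

```text
time_s: 2.1
ee_pos: [0.5553, -0.3405, 0.2127]
eef_rot: [2.559, 1.57, 2.681]
force: [-0.1, 0.6, 0.8]
grip_width: 0.0939
time_s: 2.27
ee_pos: [0.5549, -0.3391, 0.2116]
eef_rot: [2.408, 1.568, 2.529]
force: [-0.3, -0.6, -0.5]
grip_width: 0.0938
t 2.2667 tcp [ 0.5549 -0.3391  0.2116] toolx [-0.002   0.0014 -1.    ] y head 96.93 slide mm [137.6  -7.5   2.5] spin -0.07 q [-0.605  0.531  1.202  0.     1.411 -2.297] w 0.0938 F [-0.31 -0.64 -0.45]
```

View pics/s1.png

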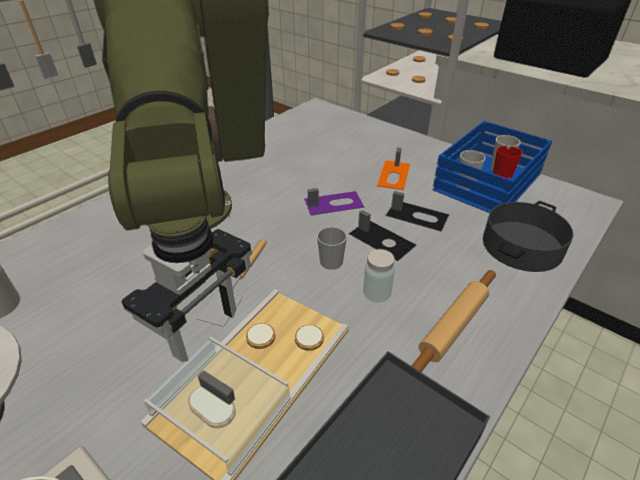

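The fingers hang over the hood and straddle the bar at (216,387). I'll cross-check the bar's position in the scene view before going down.

Run:
```python
from h import *
im=cv2.imread("pics/scene0.png");hsv=cv2.cvtColor(im,cv2.COLOR_BGR2HSV)
m=((hsv[...,2]<110)*255).astype(np.uint8);m2=np.zeros_like(m);m2[365:405,190:245]=m[365:405,190:245]
ys,xs=np.nonzero(m2);print(xs.mean(),ys.mean(),xs.min(),xs.max(),ys.min(),ys.max())
print(onz("scene",(xs.mean(),ys.mean()),.078))
print(proj("scene",(.558,-.346,.077)))
```

```text
216.26909722222223 387.2447916666667 198 234 371 403
[ 0.5581693  -0.34669912  0.078     ]
[216.61004731 387.23542679]
```

The two views agree on the bar at (0.558, -0.346). Next I'll descend 137 mm with a -7 mm shift in y and +2.5 mm in z, then grip.

```bash
python3 -m creep '{"hand":[-1,-1,-1,-1,-1,-1,-1,-1,-1,-1,-1,-1],"slide":[[0,-0.007,0.002],[0.025,-0.007,0.002],[0.05,-0.007,0.002],[0.07,-0.007,0.002],[0.09,-0.007,0.002],[0.1,-0.007,0.002],[0.11,-0.007,0.002],[0.12,-0.007,0.002],[0.127,-0.007,0.002],[0.133,-0.007,0.002],[0.136,-0.007,0.002],[0.136,-0.007,0.002]],"spin":[0,0,0,0,0,0,0,0,0,0,0,0]}'; python3 -c "
from h import *
plan((.558,-.346),97,.074)
cv2.imwrite('pics/s2.png',ctrl.camera('scene')[240:480,80:400,::-1].repeat(2,0).repeat(2,1))"
```

```text
time_s: 3.37
ee_pos: [0.5579, -0.3446, 0.0771]
eef_rot: [2.46, 1.57, 2.582]
force: [-0.1, 0.9, 0.7]
grip_width: 0.094
t 3.3667 tcp [ 0.5579 -0.3446  0.0771] toolx [-4.e-04  2.e-04 -1.e+00] y head 97.03 slide mm [ 3.1 -1.4 -0.1] spin 0.03 q [-0.609  0.662  1.319 -0.     1.161 -2.303] w 0.094 F [-0.14  0.92  0.72]
```

View pics/s2.png

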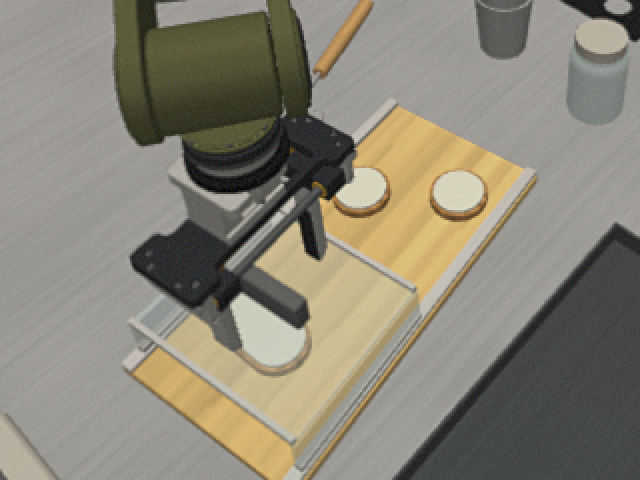

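The bar at crop (272,295) stands between the two fingers, at (225,325) and (312,235). I'll close on it gently.

```bash
python3 -m creep '{"hand":[0.3,0.6,1,1,1,1,1,1,1,1],"slide":[[0.001,0,0],[0.001,0,0],[0.001,0,0],[0.001,0,0],[0.001,0,0],[0.001,0,0],[0.001,0,0],[0.001,0,0],[0.001,0,0],[0.001,0,0]],"spin":[0,0,0,0,0,0,0,0,0,0]}' 15; python3 -c "
from h import *
plan((.536,-.167),97,.076)"
```

```text
time_s: 4.25
ee_pos: [0.558, -0.3447, 0.0764]
eef_rot: [-1.126, 1.571, -1.004]
force: [0.3, 0.6, 0.1]
grip_width: 0.0307
t 4.25 tcp [ 0.558  -0.3447  0.0764] toolx [ 0. -0. -1.] y head 97.02 slide mm [ 4.000e-01  1.791e+02 -1.000e-01] spin 0.02 q [-0.609  0.663  1.319 -0.     1.159 -2.303] w 0.0307 F [0.27 0.55 0.08]
```

```bash
python3 -m creep '{"hand":[1,1,1,1,1],"slide":[[0,0,0],[0,0,0],[0,0,0],[0,0,0],[0,0,0]],"spin":[0,0,0,0,0]}' 15
```

```text
time_s: 4.67
ee_pos: [0.558, -0.3448, 0.0765]
eef_rot: [-1.087, 1.571, -0.965]
force: [0.6, -1.2, -1.0]
grip_width: 0.0159
```

Gripped at 15.9 mm. Sliding along +y (tool +y).

```bash
python3 -m creep '{"hand":[1,1,1,1,1,1,1,1,1,1,1,1],"slide":[[0,0.006,0],[0,0.014,0],[0,0.024,0],[0,0.034,0],[0,0.044,0],[0,0.054,0],[0,0.064,0],[0,0.074,0],[0,0.084,0],[0,0.094,0],[0,0.104,0],[0,0.11,0]],"spin":[0,0,0,0,0,0,0,0,0,0,0,0]}'; python3 -m creep '{"hand":[1,1,1,1,1,1,1,1,1,1],"slide":[[0,0.008,0],[0,0.016,0],[0,0.024,0],[0,0.032,0],[0,0.04,0],[0,0.048,0],[0,0.056,0],[0,0.062,0],[0,0.066,0],[0,0.066,0]],"spin":[0,0,0,0,0,0,0,0,0,0]}'
```

```text
time_s: 5.67
ee_pos: [0.5445, -0.2341, 0.0764]
eef_rot: [1.082, 1.571, 1.205]
force: [5.9, -1.0, -4.4]
grip_width: 0.0159
time_s: 6.5
ee_pos: [0.5367, -0.1706, 0.0764]
eef_rot: [-1.236, 1.568, -1.113]
force: [7.7, -11.1, -8.8]
grip_width: 0.0158
```

```bash
python3 -m creep '{"hand":[1,1,1,1],"slide":[[0,0.002,0],[0,0.004,0],[0,0.004,0],[0,0.004,0]],"spin":[0,0,0,0]}'
```

```text
time_s: 6.83
ee_pos: [0.5366, -0.1694, 0.0765]
eef_rot: [-1.259, 1.564, -1.137]
force: [10.5, -28.6, -15.1]
grip_width: 0.0179
```

The force has risen to 28 N with no further motion, so the hood is at its end stop. I'll relax, open and rise.

```bash
python3 -m creep '{"hand":[1,1,0.4,0,-0.4,-0.8,-1,-1,-1,-1],"slide":[[0,-0.003,0],[0,-0.005,0],[0,-0.005,0],[0,-0.005,0],[0,-0.005,0],[0,-0.005,0],[0,-0.005,0],[0,-0.005,0],[0,-0.005,0],[0,-0.005,0]],"spin":[0,0,0,0,0,0,0,0,0,0]}'; python3 -m creep '{"hand":[-1,-1,-1,-1,-1,-1,-1,-1],"slide":[[-0.01,0,0],[-0.03,0,0],[-0.05,0,0],[-0.075,0,0],[-0.1,0,0],[-0.12,0,0],[-0.13,0,0],[-0.13,0,0]],"spin":[0,0,0,0,0,0,0,0]}';  python3 -c "
from h import *
plan((.4617,.3835),103.3,.21)
cv2.imwrite('pics/t3.png',ctrl.camera('top')[...,::-1])
cv2.imwrite('pics/s3.png',ctrl.camera('scene')[...,::-1])"
```

```text
time_s: 7.67
ee_pos: [0.5366, -0.1709, 0.0765]
eef_rot: [0.645, 1.571, 0.768]
force: [0.4, -0.5, -0.4]
grip_width: 0.0657
time_s: 8.33
ee_pos: [0.5372, -0.1713, 0.2091]
eef_rot: [-0.507, 1.567, -0.384]
force: [-0.3, 0.6, -0.3]
grip_width: 0.0942
t 8.3333 tcp [ 0.5372 -0.1713  0.2091] toolx [ 0.0037 -0.0015 -1.    ] y head 97.03 slide mm [ -2.1 559.8  -7.1] spin -6.27 q [-0.374  0.332  1.489 -0.     1.316 -2.067] w 0.0942 F [-0.34  0.61 -0.29]
```

View pics/t3.png

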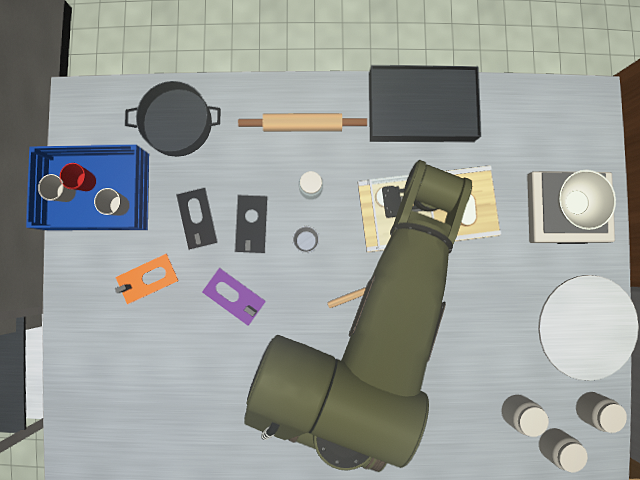

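View pics/s3.png

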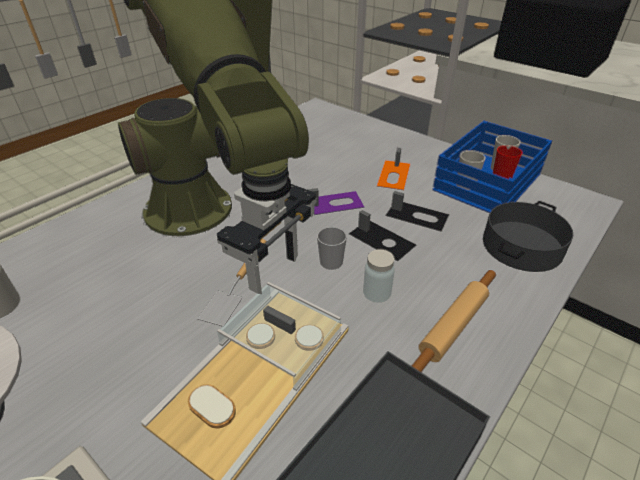

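The hood now sits at the far end over the round biscuits (bar at scene (279,320)), and the long biscuit at scene (212,406) is uncovered. Next I'll move above the stencil handle.

```bash
python3 -m creep '{"hand":[-1,-1,-1,-1,-1,-1,-1,-1,-1,-1,-1,-1],"slide":[[0,0.03,0],[0,0.07,-0.001],[0,0.11,-0.001],[0,0.15,-0.002],[0,0.19,-0.002],[0,0.23,-0.003],[0,0.27,-0.003],[0,0.31,-0.004],[0,0.35,-0.004],[0,0.39,-0.005],[0,0.43,-0.005],[0,0.47,-0.006]],"spin":[-0.5,-1,-1.5,-2,-2.5,-3,-3.5,-4,-4.5,-5,-5.5,-6.3]}'; python3 -m creep '{"hand":[-1,-1,-1,-1,-1],"slide":[[0,0.04,0],[0,0.07,0],[0,0.085,0],[0,0.085,0],[0,0.085,0]],"spin":[0,0,0,0,0]}';  python3 - <<'E'
from h import *
plan((.4617,.3835),103.3,.027)
t=ctrl.camera('top')
cv2.imwrite('pics/t4.png',t[...,::-1])
im=t[...,::-1];hsv=cv2.cvtColor(np.ascontiguousarray(im),cv2.COLOR_BGR2HSV)
# biscuit icing
w=((hsv[...,2]>200)&(hsv[...,1]<40)).astype(np.uint8)*255; w2=np.zeros_like(w); w2[175:240,440:490]=w[175:240,440:490]
cs,_=cv2.findContours(w2,cv2.RETR_EXTERNAL,cv2.CHAIN_APPROX_NONE)
for c in cs:
    if cv2.contourArea(c)>40:
        P=np.array([onz("top",p,.024)[:2] for p in c[:,0].astype(float)])*1000
        print(cv2.minAreaRect(P.astype(np.float32)),cv2.fitEllipse(P.astype(np.float32)))
        mk=np.zeros_like(w);cv2.drawContours(mk,[c],-1,255,-1);ys,xs=np.nonzero(mk)
        Q=np.array([onz("top",p,.024)[:2] for p in zip(xs,ys)])*1000;e,v=np.linalg.eigh(np.cov(Q.T));print("blob",Q.mean(0),np.degrees(np.arctan2(v[1,1],v[0,1]))%180,np.sqrt(e))
cv2.imwrite("pics/c4.png",cv2.resize(im[155:260,350:510],None,fx=5,fy=5,interpolation=cv2.INTER_CUBIC))
s=ctrl.camera('scene');cv2.imwrite('pics/s4.png',s[...,::-1])
hs=cv2.cvtColor(s,cv2.COLOR_RGB2HSV)
# handle in scene: check predicted position
for z in(.058,.003): print("handle pred",z,proj("scene",(.4617,.3835,z)),proj("top",(.4617,.3835,z)))
E
```

```text
time_s: 9.43
ee_pos: [0.472, 0.2965, 0.2048]
eef_rot: [-2.86, 1.568, -2.627]
force: [0.3, 0.5, 0.5]
grip_width: 0.0939
time_s: 9.85
ee_pos: [0.4533, 0.377, 0.2052]
eef_rot: [-2.624, 1.569, -2.391]
force: [0.0, -0.5, 0.4]
grip_width: 0.0939
t 9.85 tcp [0.4533 0.377  0.2052] toolx [-0.0015 -0.0014 -1.    ] y head 103.38 slide mm [178.1   4.5  10. ] spin 0.08 q [ 0.632  0.396  1.412 -0.     1.336 -1.172] w 0.0939 F [ 0.02 -0.51  0.35]
((467.4843444824219, -351.3282775878906), (11.671457290649414, 140.0509796142578), 6.580532550811768) ((469.010986328125, -362.3128967285156), (10.587315559387207, 156.2130584716797), 6.203596115112305)
blob [ 468.40024853 -356.29979061] 96.0509867466837 [ 3.23764094 38.7081421 ]
((544.2362670898438, -358.0845642089844), (84.96791076660156, 46.82628631591797), 3.8462905883789062) ((545.2257690429688, -358.05108642578125), (48.388790130615234, 90.25352478027344), 93.65630340576172)
blob [ 545.10208491 -358.03975004] 3.5123106270013693 [12.85665143 22.9099658 ]
handle pred 0.058 [398.10431554 193.43530086] [197.18131011 238.49150163]
handle pred 0.003 [396.05932351 209.29338231] [201.20502245 239.56825139]
```

View pics/c4.png

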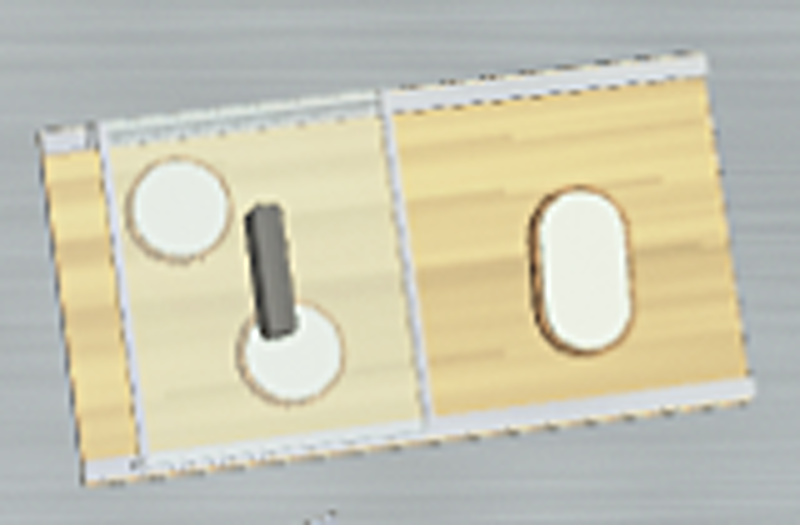

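View pics/s4.png

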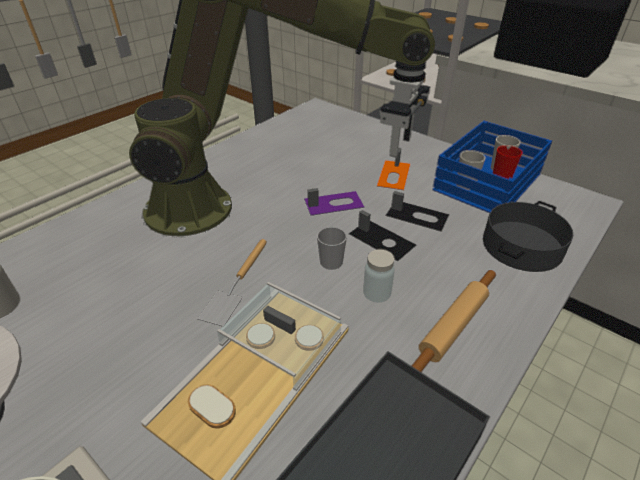

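The icing at top-crop (582,270) gives a biscuit centre of (0.545, -0.358) with a yaw of about 3.5°. The predicted handle top matches both views: scene (398,193) and top (197.2,238.5). I'll align first, then descend most of the way.

```bash
python3 -m creep '{"hand":[-1,-1,-1,-1,-1,-1,-1,-1,-1,-1,-1],"slide":[[0,0.003,0.009],[0,0.004,0.01],[0.02,0.004,0.01],[0.04,0.004,0.01],[0.06,0.004,0.01],[0.075,0.004,0.01],[0.09,0.004,0.01],[0.1,0.004,0.01],[0.105,0.004,0.01],[0.105,0.004,0.01],[0.105,0.004,0.01]],"spin":[0,0,0,0,0,0,0,0,0,0,0]}';  python3 - <<'E'
from h import *
plan((.4617,.3835),103.3,.027)
s=ctrl.camera('scene');cv2.imwrite('pics/s5.png',s[100:250,320:520,::-1].repeat(4,0).repeat(4,1))
m=ctrl.camera("top");cv2.imwrite('pics/t5.png',m[170:270,150:290,::-1].repeat(5,0).repeat(5,1))
E
```

```text
time_s: 10.87
ee_pos: [0.4627, 0.3835, 0.102]
eef_rot: [0.377, 1.57, 0.609]
force: [-1.2, -0.5, 0.1]
grip_width: 0.0942
t 10.8667 tcp [0.4627 0.3835 0.102 ] toolx [ 5.e-04  4.e-04 -1.e+00] y head 103.3 slide mm [75.   0.2 -1. ] spin 0.0 q [ 0.631  0.519  1.484 -0.     1.137 -1.172] w 0.0942 F [-1.19 -0.49  0.13]
```

View pics/s5.png

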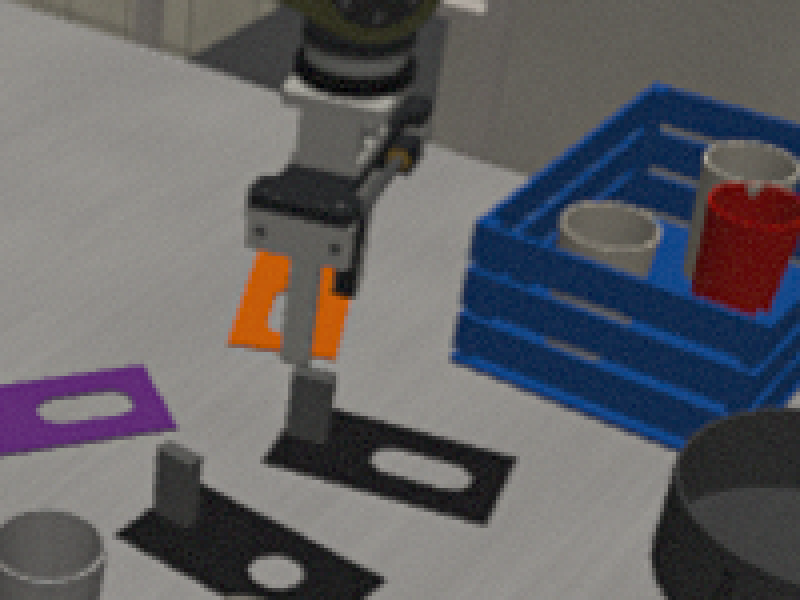

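The gripper stands over the black long-window stencil's handle (crop (312,405)), clear of its neighbours. Down 75 mm and grip.

```bash
python3 -m creep '{"hand":[-1,-1,-1,-1,-1,-1,-1,-1],"slide":[[0.015,0,-0.001],[0.03,0,-0.001],[0.045,0,-0.001],[0.057,0,-0.001],[0.066,0,-0.001],[0.072,0,-0.001],[0.074,0,-0.001],[0.074,0,-0.001]],"spin":[0,0,0,0,0,0,0,0]}';python3 -m creep '{"hand":[0,0.3,0.5,0.7,0.8,1,1,1,1,1,1,1],"slide":[[0,0,0],[0,0,0],[0,0,0],[0,0,0],[0,0,0],[0,0,0],[0,0,0],[0,0,0],[0,0,0],[0,0,0],[0,0,0],[0,0,0]],"spin":[0,0,0,0,0,0,0,0,0,0,0,0]}' 50;python3 -m creep '{"hand":[1,1,1,1,1,1],"slide":[[0,0,0],[0,0,0],[0,0,0],[0,0,0],[0,0,0],[0,0,0]],"spin":[0,0,0,0,0,0]}'
```

```text
time_s: 11.63
ee_pos: [0.4614, 0.3835, 0.0274]
eef_rot: [-2.223, 1.571, -1.991]
force: [-0.5, -0.1, 0.5]
grip_width: 0.0941
time_s: 12.63
ee_pos: [0.4614, 0.3834, 0.0274]
eef_rot: [-2.525, 1.571, -2.292]
force: [-0.2, 0.4, 0.3]
grip_width: 0.0169
time_s: 13.13
ee_pos: [0.4614, 0.3834, 0.0274]
eef_rot: [1.765, 1.571, 1.997]
force: [-0.4, -0.0, -0.8]
grip_width: 0.0136
```

Gripped at 13.6 mm. Lift 170 mm and look.

```bash
python3 -m creep '{"hand":[1,1,1,1,1,1,1,1,1,1,1,1],"slide":[[-0.005,0,0],[-0.015,0,0],[-0.03,0,0],[-0.05,0,0],[-0.07,0,0],[-0.09,0,0],[-0.11,0,0],[-0.13,0,0],[-0.15,0,0],[-0.165,0,0],[-0.17,0,0],[-0.17,0,0]],"spin":[0,0,0,0,0,0,0,0,0,0,0,0]}';python3 -m creep '{"hand":[1,1],"slide":[[0,0,0],[0,0,0]],"spin":[0,0]}';  python3 - <<'E'
from h import *
plan((.4617,.3835),103.3,.197)
s=ctrl.camera('scene');cv2.imwrite('pics/s6.png',s[40:240,300:540,::-1].repeat(3,0).repeat(3,1))
m=ctrl.camera("top");cv2.imwrite('pics/t6.png',m[130:270,120:290,::-1].repeat(4,0).repeat(4,1))
E
```

```text
time_s: 14.13
ee_pos: [0.4617, 0.3836, 0.1992]
eef_rot: [0.386, 1.568, 0.619]
force: [0.0, -0.3, -1.0]
grip_width: 0.0136
time_s: 14.3
ee_pos: [0.461, 0.3831, 0.1963]
eef_rot: [-2.747, 1.569, -2.514]
force: [0.2, -0.0, -1.7]
grip_width: 0.0138
t 14.3 tcp [0.461  0.3831 0.1963] toolx [-0.0014 -0.001  -1.    ] y head 103.32 slide mm [-0.7  0.2  0.7] spin 0.02 q [ 0.632  0.425  1.392  0.     1.326 -1.171] w 0.0138 F [ 0.21 -0.04 -1.69]
```

View pics/s6.png

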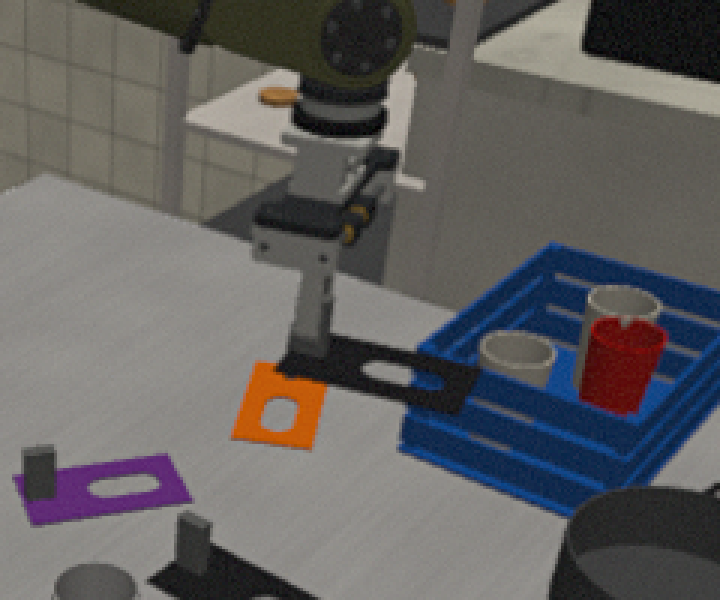

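View pics/t6.png

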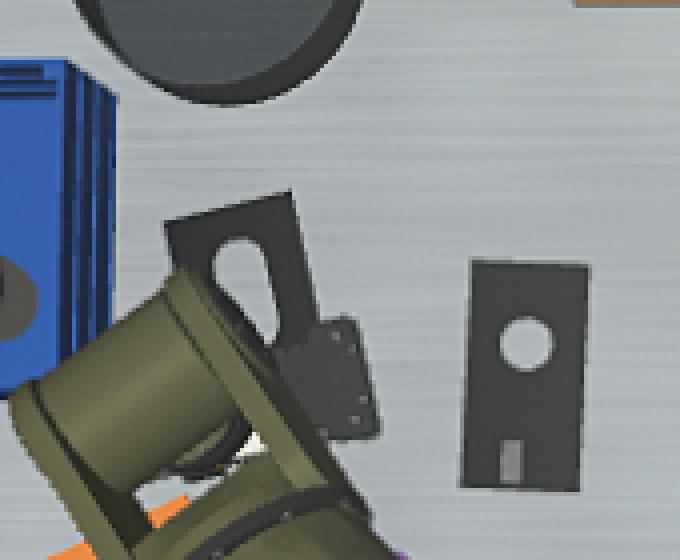

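Run:
```python
from h import *
a=np.radians(13.3);ex=np.array([np.cos(a),np.sin(a),0]);ey=np.array([-ex[1],ex[0],0])
w=np.array([.461,.3831,.1963-.0274+.003])+.085*ex+np.array([0.0003,0.0001,0])
for l,p in(("win",w),("+x+y",w+.058*ex+.042*ey),("+x-y",w+.058*ex-.042*ey),("-x-y",w-.103*ex-.042*ey)): print(l,(proj("scene",p)-[300,40])*3,(proj("top",p)-[120,130])*4)
```

```text
win [402.00197104 374.93202973] [242.77410136 293.29858739]
+x+y [481.1844466 367.9831521] [159.47626175 220.28210248]
+x-y [456.74854282 414.43440686] [287.57928768 188.83855599]
-x-y [271.95798037 369.91244577] [342.93831784 436.98932871]
```

The predicted window and corners match both pictures within about 1 px, so the stencil hangs level. Now I'll cross-check the biscuit in the scene view and plan the carry.

Run:
```python
from h import *
for n,f,roi in(("scene","pics/s4.png",(375,435,180,245)),("top","pics/t4.png",(180,235,450,480))):
    im=cv2.imread(f);hsv=cv2.cvtColor(im,cv2.COLOR_BGR2HSV)
    w=((hsv[...,2]>170)&(hsv[...,1]<50)).astype(np.uint8)*255;w2=np.zeros_like(w);w2[roi[0]:roi[1],roi[2]:roi[3]]=w[roi[0]:roi[1],roi[2]:roi[3]]
    k,l,st,ce=cv2.connectedComponentsWithStats(w2);i=1+np.argmax(st[1:,4]);ys,xs=np.nonzero(l==i)
    Q=np.array([onz(n,p,.024)[:2] for p in zip(xs,ys)])*1000;e,v=np.linalg.eigh(np.cov(Q.T))
    print(n,st[i],Q.mean(0),np.degrees(np.arctan2(v[1,1],v[0,1]))%180,np.sqrt(e))
a=np.radians(3.5);g=np.array([.5451,-.358])-.085*np.array([np.cos(a),np.sin(a)]);print(g)
plan(g,93.5,.197)
```

```text
scene [ 190  386   43   37 1063] [ 543.69573311 -357.04926202] 3.4822282564529985 [12.85077491 22.90025253]
top [458 193  18  32 475] [ 545.1228735  -357.90233904] 2.9239620033515052 [13.12064048 23.06877941]
[ 0.46025854 -0.36318913]
t 14.4 tcp [0.4611 0.3832 0.1964] toolx [-0.0014 -0.001  -1.    ] y head 103.33 slide mm [ 2.000e-01 -7.261e+02 -1.729e+02] spin 9.83 q [ 0.632  0.425  1.392 -0.     1.326 -1.171] w 0.0137 F [ 0.18  0.15 -1.15]
```

Both views give a biscuit centre of about (0.5445, -0.3575) and a yaw of about 3.3°. Carrying at this height leaves the underside about 59 mm above the jar cap.

```bash
python3 -m creep '{"hand":[1,1,1,1,1,1,1,1,1,1,1,1],"slide":[[0,-0.01,-0.0024],[0,-0.025,-0.006],[0,-0.045,-0.0107],[0,-0.07,-0.0167],[0,-0.095,-0.0226],[0,-0.12,-0.0286],[0,-0.145,-0.0345],[0,-0.17,-0.0405],[0,-0.195,-0.0464],[0,-0.22,-0.0524],[0,-0.245,-0.0583],[0,-0.27,-0.0643]],"spin":[0,0.3,0.7,1,1.4,1.7,2,2.4,2.8,3.2,3.6,4]}';python3 -c "
from h import *
plan((.4596,-.3624),93.3,.197)"
```

```text
time_s: 15.4
ee_pos: [0.4604, 0.1041, 0.1972]
eef_rot: [-2.844, 1.57, -2.681]
force: [-0.1, -0.0, -1.2]
grip_width: 0.0137
t 15.4 tcp [0.4604 0.1041 0.1972] toolx [-3.e-04 -2.e-04 -1.e+00] y head 99.3 slide mm [ 3.000e-01 -4.602e+02 -7.620e+01] spin 6.0 q [ 0.145  0.141  1.754 -0.     1.247 -1.588] w 0.0137 F [-0.07 -0.02 -1.17]
```

```bash
python3 -m creep '{"hand":[1,1,1,1,1,1,1,1,1,1,1,1],"slide":[[0,-0.025,-0.0041],[0,-0.05,-0.0083],[0,-0.075,-0.0124],[0,-0.1,-0.0166],[0,-0.125,-0.0207],[0,-0.15,-0.0248],[0,-0.175,-0.029],[0,-0.2,-0.0331],[0,-0.225,-0.0373],[0,-0.25,-0.0414],[0,-0.275,-0.0455],[0,-0.3,-0.0497]],"spin":[0.3,0.6,1,1.3,1.6,2,2.3,2.6,3,3.3,3.6,4]}';python3 -m creep '{"hand":[1,1,1,1,1,1,1,1,1,1,1],"slide":[[0,-0.025,-0.003],[0,-0.05,-0.006],[0,-0.075,-0.009],[0,-0.095,-0.011],[0,-0.115,-0.013],[0,-0.13,-0.015],[0,-0.145,-0.017],[0,-0.15,-0.0175],[0,-0.155,-0.018],[0,-0.155,-0.018],[0,-0.155,-0.018]],"spin":[0.3,0.6,0.9,1.2,1.5,1.8,2,2,2,2,2]}';python3 -c "
from h import *
plan((.4596,-.3624),93.3,.197)"
```

```text
time_s: 16.4
ee_pos: [0.4597, -0.1998, 0.1972]
eef_rot: [2.84, 1.57, 2.932]
force: [0.0, -0.2, -0.2]
grip_width: 0.0138
time_s: 17.32
ee_pos: [0.4571, -0.3537, 0.1974]
eef_rot: [2.104, 1.571, 2.163]
force: [-0.6, 0.1, -1.8]
grip_width: 0.0139
t 17.3167 tcp [ 0.4571 -0.3537  0.1974] toolx [-1.e-04  2.e-04 -1.e+00] y head 93.34 slide mm [ 0.4 -8.8  2. ] spin 0.04 q [-0.722  0.375  1.459  0.     1.308 -2.351] w 0.0139 F [-0.61  0.1  -1.79]
```

Correct the position, descend to an underside height of about 53 mm, then check.

```bash
python3 -m creep '{"hand":[1,1,1,1,1,1,1,1,1,1,1,1],"slide":[[0,-0.005,0.001],[0,-0.0088,0.002],[0.01,-0.0088,0.002],[0.025,-0.0088,0.002],[0.04,-0.0088,0.002],[0.055,-0.0088,0.002],[0.07,-0.0088,0.002],[0.085,-0.0088,0.002],[0.1,-0.0088,0.002],[0.11,-0.0088,0.002],[0.117,-0.0088,0.002],[0.117,-0.0088,0.002]],"spin":[0,0,0,0,0,0,0,0,0,0,0,0]}';python3 -m creep '{"hand":[1,1,1],"slide":[[0,0,0],[0,0,0],[0,0,0]],"spin":[0,0,0]}'
python3 - <<'E'
from h import *
plan((.4596,-.3624),93.3,.0614)
s=ctrl.camera('scene');cv2.imwrite('pics/s7f.png',s[...,::-1]);cv2.imwrite('pics/s7.png',s[270:470,110:370,::-1].repeat(3,0).repeat(3,1))
m=ctrl.camera("top");cv2.imwrite('pics/t7f.png',m[...,::-1]);cv2.imwrite('pics/t7.png',m[150:270,340:520,::-1].repeat(4,0).repeat(4,1))
o=ctrl.get_obs();p=o["ee_pos"];R=Ro.from_euler("xyz",o["eef_rot"]).as_matrix()
ey=R[:,1];ex=-R[:,2] if -R[0,2]>0 else R[:,2]
w=p+.085*ex+np.array([0,0,-.0244])
for l,q in(("win",w),("+x+y",w+.058*ex+.042*ey),("+x-y",w+.058*ex-.042*ey),("-x-y",w-.103*ex-.042*ey)): print(l,((proj("scene",q)-[110,270])*3).round(1),((proj("top",q)-[340,150])*4).round(1),q.round(4))
E
```

```text
time_s: 18.32
ee_pos: [0.4591, -0.3624, 0.0788]
eef_rot: [2.361, 1.569, 2.419]
force: [-1.1, -0.1, -0.0]
grip_width: 0.0138
time_s: 18.57
ee_pos: [0.4599, -0.3631, 0.0813]
eef_rot: [-0.794, 1.569, -0.736]
force: [0.5, 0.2, 0.3]
grip_width: 0.0138
t 18.5667 tcp [ 0.4599 -0.3631  0.0813] toolx [ 1.e-03 -9.e-04 -1.e+00] y head 93.33 slide mm [19.9  0.8 -0.3] spin 0.03 q [-0.731  0.515  1.546 -0.     1.08  -2.36 ] w 0.0138 F [0.47 0.18 0.29]
win [293.5 372.7] [519.7 229.8] [ 0.5446 -0.3581  0.0567]
+x+y [416.9 373.5] [452.5 148.9] [ 0.6001 -0.3129  0.0567]
+x-y [308.1 487.3] [572.8 142.2] [ 0.605  -0.3967  0.0568]
-x-y [120.9 331.6] [591.9 376.8] [ 0.4442 -0.406   0.0567]
```

View pics/s7.png

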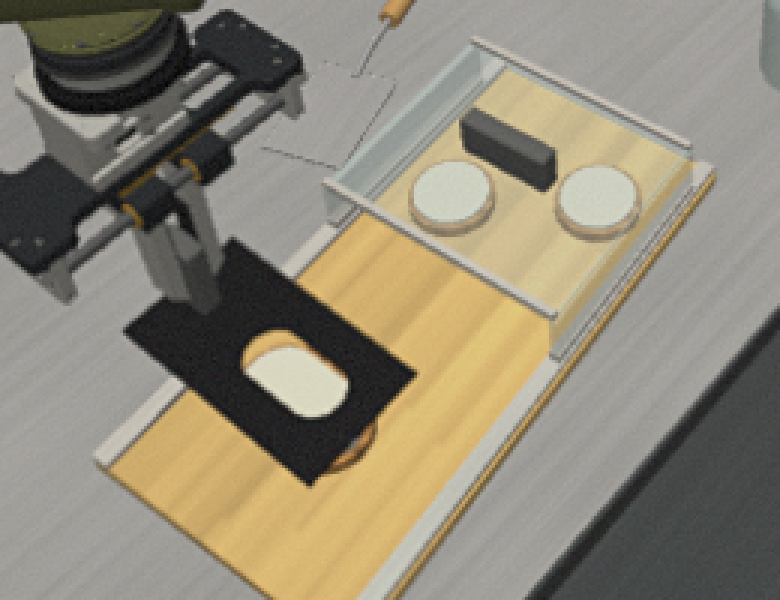

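View pics/t7.png

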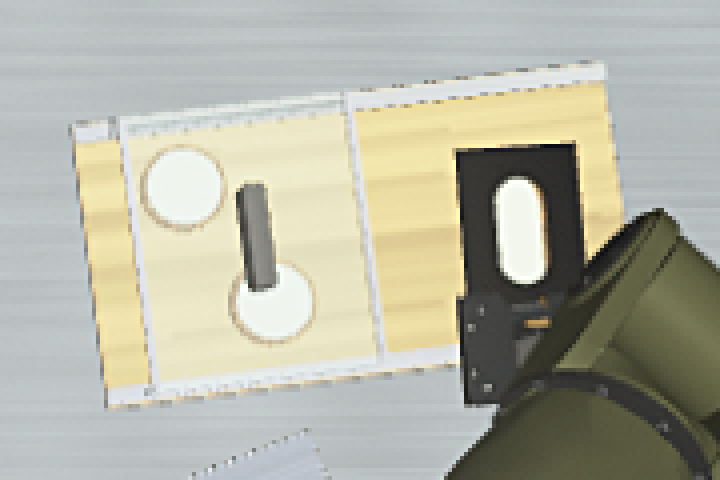

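The window at scene crop (297,374) and top crop (521,231) matches its predicted place. The corners match too, so it's still level. Lowering the last 20 mm slowly.

```bash
python3 -m creep '{"hand":[1,1,1,1,1,1,1,1,1,1,1,1],"slide":[[0.001,0.0005,0],[0.003,0.0005,0],[0.005,0.0005,0],[0.007,0.0005,0],[0.009,0.0005,0],[0.011,0.0005,0],[0.013,0.0005,0],[0.015,0.0005,0],[0.0165,0.0005,0],[0.0175,0.0005,0],[0.018,0.0005,0],[0.018,0.0005,0]],"spin":[0,0,0,0,0,0,0,0,0,0,0,0]}';python3 -m creep '{"hand":[1,1,1,1,1,1],"slide":[[0,0,0],[0,0,0],[0,0,0],[0,0,0],[0,0,0],[0,0,0]],"spin":[0,0,0,0,0,0]}'
python3 - <<'E'
from h import *
plan((.4596,-.3624),93.3,.0614)
s=ctrl.camera('scene');cv2.imwrite('pics/s8.png',s[270:470,110:370,::-1].repeat(3,0).repeat(3,1))
m=ctrl.camera("top");cv2.imwrite('pics/t8f.png',m[...,::-1]);cv2.imwrite('pics/t8.png',m[150:270,340:520,::-1].repeat(4,0).repeat(4,1))
plan((.4596,-.3624),93.3,.0614)
o=ctrl.get_obs();p=o["ee_pos"];R=Ro.from_euler("xyz",o["eef_rot"]).as_matrix()
ey=R[:,1];ex=-R[:,2] if -R[0,2]>0 else R[:,2]
w=p+.085*ex+np.array([0,0,-.0244])
for l,q in(("win",w),("+x+y",w+.058*ex+.042*ey),("+x-y",w+.058*ex-.042*ey),("-x+y",w-.103*ex+.042*ey)): print(l,((proj("scene",q)-[110,270])*3).round(1),((proj("top",q)-[340,150])*4).round(1),q.round(4))
for z in(.093,):print("hood bar top@stop",(proj("top",(np.array([.5487,-.2546])+.09*np.array([-.122,.9925])).tolist()+[z])-[340,150])*4)
E
```

```text
time_s: 19.67
ee_pos: [0.4595, -0.3624, 0.0623]
eef_rot: [2.536, 1.571, 2.594]
force: [0.1, 0.1, -0.7]
grip_width: 0.014
time_s: 20.17
ee_pos: [0.4596, -0.3624, 0.0625]
eef_rot: [-0.525, 1.571, -0.467]
force: [-0.1, -0.0, -1.2]
grip_width: 0.014
t 20.1667 tcp [ 0.4596 -0.3624  0.0625] toolx [ 1.e-04 -0.e+00 -1.e+00] y head 93.32 slide mm [ 1.1 -0.   0. ] spin 0.02 q [-0.73   0.539  1.558  0.     1.044 -2.359] w 0.014 F [-0.11 -0.05 -1.2 ]
t 20.2667 tcp [ 0.4596 -0.3624  0.0625] toolx [ 1.e-04 -0.e+00 -1.e+00] y head 93.32 slide mm [1.1 0.  0. ] spin 0.02 q [-0.73   0.539  1.558  0.     1.044 -2.359] w 0.0137 F [-0.36 -0.51 -1.42]
win [299.1 389.2] [511.1 233.1] [ 0.5444 -0.3575  0.0381]
+x+y [420.6 390. ] [444.6 153.2] [ 0.5999 -0.3122  0.0381]
+x-y [313.9 503.3] [563.5 146.6] [ 0.6048 -0.3961  0.0381]
-x+y [238.2 254. ] [462.7 385.9] [ 0.4392 -0.3215  0.0381]
hood bar top@stop [247.9515378  234.16557946]
```

View pics/s8.png

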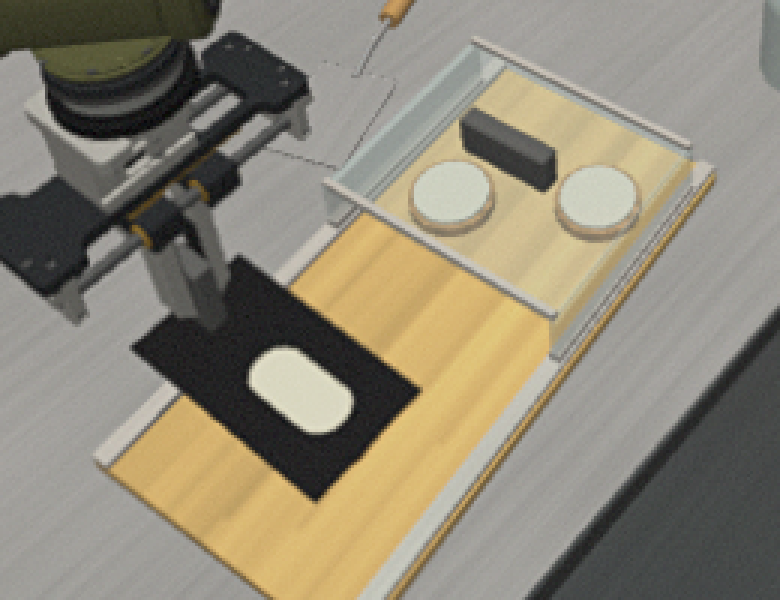

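View pics/t8.png

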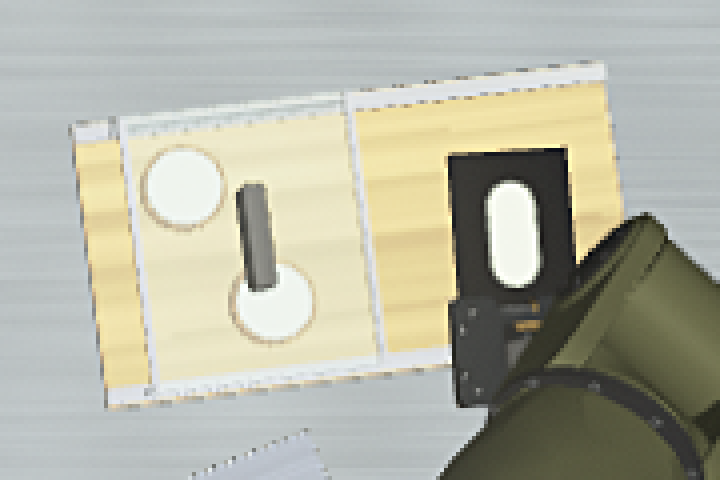

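In both views only icing shows through the window (scene crop (301,391), top crop (513,235)). The stencil matches its predicted place and is level, still and about 11 mm above the biscuit. The hood is at its stop, so I'm handing in.

```bash
python3 -c "
from h import *
o=ctrl.get_obs();print(o['time_s'],np.abs(o['joint_vel']).max(),o['grip_width'])
print(ctrl.hand_in())"
```

```text
20.2667 0.0011372696441425377 0.013731969154766162
the job is handed in; nothing more can be done
None
```

I slid the hood to its end stop, then took the black long-window stencil by its handle. I carried it over the jar and beaker and handed in at 20.3 s while holding it over the long biscuit. The station gives no verdict, so these are my own last checks:

- **Hood:** the gripper carried it about 176 mm from a start near 0, then the force rose to about 28 N with no further motion. The last pictures show it still there, over the round biscuits.
- **Stencil position:** the computed window centre was (0.5444, -0.3575), against the biscuit at about (0.5445, -0.3575). The top and scene views differ by about 1.5 mm on the biscuit, which is within the calibration error. The lengths line up to about 0.5°.
- **Height and level:** the underside was about 11 mm above the biscuit. The tool was vertical within 0.001 rad, and the plate corners fell where a level plate's should.
- **Hold:** the fingers stayed closed at 13.7 mm with 50 N set, and the joints were nearly still (0.001 rad/s at most).
- **Other things:** the wrist force showed no bump during the carry. I had no clear final picture of the jar, the beaker or the other stencil, so I did not measure their positions at the end.

One early command was refused because I added a stray argument; it also had its distances in mm instead of metres. Nothing moved.

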